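# Lay out the pivot parts for reassembly

### The arm

A 7-joint arm with a two-finger parallel gripper is mounted at the origin on the work surface. World frame = base frame: x ahead of the robot, y to its left, z up, the work surface at z = 0. Lengths are in m, angles in rad, forces in N, time in s.
With the tool pointing down it reaches from about 0.4 to 0.85 m from the base axis. Payload 10.4 kg.
Tool frame: the origin (TCP) lies at the centre of the arm's flange, where the gripper is bolted on; the fingertips stand 182 mm ahead of it and the grasp point (between the pads) lies 164 mm ahead of it; z points along the fingers, y is the line along which they close (so a half turn about z gives the same grasp; the last joint's range is limited). The gripper opens to 87 mm and grips with 3 to 60 N. Pads are 19 mm wide; open, the fingers measure 117 mm over their backs; the gripper's body (75 mm by 190 mm) begins 51 mm behind the grasp point.
Start: joints at [-1.369, 0.332, -0.065, 1.46, 0.022, 1.35, -0.088], TCP at [0.139, 0.609, 0.405] pointing down, gripper open.
Joint ranges: [-2.6, 2.6], [-0.5, 2.12], [-1.47, 1.34], [0.16, 2.42], [-1.27, 4.41], [0.06, 2.06], [-2.6, 2.6]. Speed limits (rad/s): [2.22, 2.22, 2.79, 2.79, 3.14, 3.14, 3.14].

### API

Orientations are given as a unit quaternion [x, y, z, w].
In Python, from rig import bot gives the robot as it stands.
- The arm moves only by the shell command python3 -m creep 'ROWS' [FORCE]. ROWS is JSON, a list that holds one entry, the list of rows, each a list of 7 numbers: the shift along the world's x, y, z in units of 30 mm (1.0 is 30 mm), then the turn, a rotation vector about the world's x, y, z in units of 6 degrees (1.0 is 6 degrees), then the finger opening in mm, from 0 to 87. In form: [[[tx, ty, tz, ax, ay, az, claw], ...]]. A call has 1 to 12 rows; each row is the pose to reach, as a shift and turn from the pose commanded when the call began; what a row does not reach only later rows make up. A row lasts 1/10 s, in which the tool goes at most 50 mm and 8.59 degrees, less where a joint would pass 70% of its speed; a pose out of reach is approached as far as the arm can. A call with a gripper value outside its range is refused whole. The fingers move at their own pace and stop on an object; FORCE is the grip in N (left out, the last holds). Time passes only in rows, so rows that repeat a pose let the fingers close. It gives the time, the measured TCP pose, the force, the opening and the grip force at its end, in the units of the state.
- bot.get_obs(): the state, without advancing time (a new reading comes with each control period).
- bot.read_camera(name): name is "scene" or "top" or "wrist"; returns a dict with "image" (480x640x3 uint8, red, green, blue), "K" (3x3 intrinsics, pixels), "view" (4x4, takes a point from world to camera coordinates). Camera axes: x right, y down, z forward; pixel columns grow to the right and rows downward; lengths in m; the calibration is good to about 2 mm. A picture is of the moment at which its call begins. There is no depth.
- bot.hand_in(): hands the job in; it is judged then, once.
The state is a dict: "time": time; "joint_positions": joint angles; "joint_velocities": joint speeds; "tau": joint torques, N m; "position": TCP position; "eef_rot": TCP orientation; "wrist_force": force on the tool from outside, world axes, zero at the start; "wrist_torque": the same for the moment, N m; "opening": finger opening in m; "gripper_force": force on a finger pad.
Only numpy, scipy, OpenCV 4.12 (cv2) and the standard library are available. Lean on these libraries where they do the work, as an engineer would, in place of code of your own. Each camera call takes 0.05 s, during which the arm holds its last target. There are 200 camera calls.

### The job

Get the pivot parts ready for reassembly: seat the tapered bearing cone small end down, fully home and level in the tapered hub with no more than a light push, and stand the dust cap dome up in the middle of the bare end of that hub's plate. Stand the shorter of the two spacer tubes upright in the fork bracket, centred between its two cheeks, and lay the hexagon nut flat and centred on top of that spacer. Leave the longer spacer, the wrench, the screwdriver and the tin where they are, and let go of everything.

Things in the scene. Friction and masses are not known exactly. Their poses are not given: they have to be found in the camera images.
- hub: Fixed yellow hub on a plate 200 (x) x 110 (y) x 8 mm. Origin: centre of the plate's underside, z up. At x -50 mm, y 0 a round hub, 90 mm across, its top 38 mm above the bench, has an open tapered bore: floor 8 mm above the bench and 37 mm across, mouth 56 mm across. The plate's other end (x -5 to +100 mm) is bare: its middle is x +50 mm, y 0, top 8 mm above the bench.
- clevis: Fixed yellow fork bracket: base plate 100 (x) x 130 (y) x 8 mm with two upright round-topped cheeks, 12 mm thick, 70 mm long in x, tops 55 mm above the bench, centred at y -56 and +56 mm: 100 mm free between them, open at both x ends. Origin: centre of the base's underside, z up. Midway between the cheeks is x 0, y 0, on the base's top, 8 mm above the bench.
- cone: Loose steel tapered bearing cone, 50 mm high, small end down. Origin: centre of its underside, z up. Lower 25 mm: a taper with rollers, 36 mm across at the foot, 52 mm at its top; above, from 26 to 50 mm, a plain collar 44 mm across, to grip. 0.35 kg. Home in the hub its foot rests on the bore's floor, 0.8 mm free all round, its top 58 mm above the bench. Over 40 N on the hub jams it.
- spacer_short: Loose steel spacer tube standing upright, outside diameter 40 mm, bore 28 mm, 36 mm high: the shorter and slimmer of two. Origin: centre of its underside, z up. About 0.18 kg.
- spacer_long: Bystander: loose steel spacer tube standing upright, outside diameter 48 mm, bore 34 mm, 66 mm high: the longer and wider of two. Origin: centre of its underside. To be left where it is.
- nut: Loose large steel hexagon nut lying flat, 46 mm across flats, about 53 mm across corners, 24 mm high, bore about 30 mm. Origin: centre of its underside, z up; its x axis points square to one pair of flats (and so do the directions 60 and 120 degrees on). About 0.2 kg.
- cap: Loose steel dust cap, a solid-looking domed round cap standing dome up, 52 mm across, 29 mm high, plain cylindrical side for the lower 18 mm. Origin: centre of its underside, z up. About 0.1 kg.
- wrench: Bystander: loose steel wrench 200 mm long lying flat beyond the work. To be left alone.
- tin: Bystander: loose closed dark tin, 70 mm across, 45 mm high, origin at the centre of its underside. To be left alone.
- driver: Bystander: loose screwdriver 190 mm long lying beyond the work. To be left alone.
Not all that is in view belongs to the job. What is shaped like the cap but blue or pink is not meant.

How it is judged:
By the outcome, as a careful person would: the job done as asked, in the order asked, and still so for the second after the job is handed in, with the robot touching nothing.
It also fails if it takes over 109 s, if anything falls off the work surface, if the arm or the gripper's body presses on something with over 40 N, if the wrist force passes 120 N, or if a joint passes its speed limit or range.

## Working session

There is one attempt and no reset: what is moved stays moved. The work goes in short steps, Python scripts to look and compute and a shell command to move; the robot and the scene stay as the last step left them, time stands still between calls to the robot, and variables do not carry over. Pictures are saved under pics/ and viewed, at most 14 in all, crops included, and the job is handed in when it is done.

```bash
mkdir -p pics; ls
python3 - <<'E'
from rig import bot
import cv2,numpy as np,pickle
o=bot.get_obs();print(o)
d={}
for n in("scene","top","wrist"):
    c=bot.read_camera(n);d[n]=c
    cv2.imwrite(f"pics/{n}0.png",c["image"][:,:,::-1]);print(n,c["K"].round(1).tolist(),c["view"].round(3).tolist())
pickle.dump(d,open("cams0.pkl","wb"))
E
```

```text
pics
{'time': 0.0, 'joint_positions': array([-1.36862066,  0.33286277, -0.06473669,  1.46097421,  0.02155505,
        1.34988898, -0.08851016]), 'joint_velocities': array([ 1.74699227e-03, -6.16323560e-05, -5.23346221e-04,  1.20985802e-03,
        4.93100795e-05,  5.36411686e-04,  4.70033684e-04]), 'tau': array([ 1.05136842e-03, -6.23234296e+01,  2.51999457e-02, -3.89916372e+01,
       -6.14118995e-02,  3.94838769e-02,  1.25774168e-04]), 'position': array([0.13924161, 0.60914937, 0.40394381]), 'eef_rot': array([ 1.12133311e-01,  9.93692911e-01, -7.16306541e-04, -7.46868019e-05]), 'wrist_force': array([ 0.72098365,  0.09092192, -0.47951193]), 'wrist_torque': array([ 0.00040467, -0.06031964, -0.03843361]), 'gripper_force': 0.0, 'opening': 0.08678157091252171}
scene [[447.8, 0.0, 314.3], [0.0, 447.8, 233.2], [0.0, 0.0, 1.0]] [[-0.785, 0.619, 0.014, 0.477], [0.466, 0.605, -0.645, -0.24], [-0.408, -0.5, -0.764, 1.191], [0.0, 0.0, 0.0, 1.0]]
top [[532.3, 0.0, 320.4], [0.0, 532.3, 244.2], [0.0, 0.0, 1.0]] [[0.006, -1.0, -0.001, 0.001], [-0.99, -0.006, -0.144, 0.607], [0.144, 0.001, -0.99, 1.067], [0.0, 0.0, 0.0, 1.0]]
wrist [[361.1, 0.0, 315.0], [0.0, 361.1, 241.8], [0.0, 0.0, 1.0]] [[0.223, 0.975, -0.001, -0.625], [0.932, -0.213, 0.292, -0.036], [0.284, -0.066, -0.957, 0.391], [0.0, 0.0, 0.0, 1.0]]
```

View pics/top0.png

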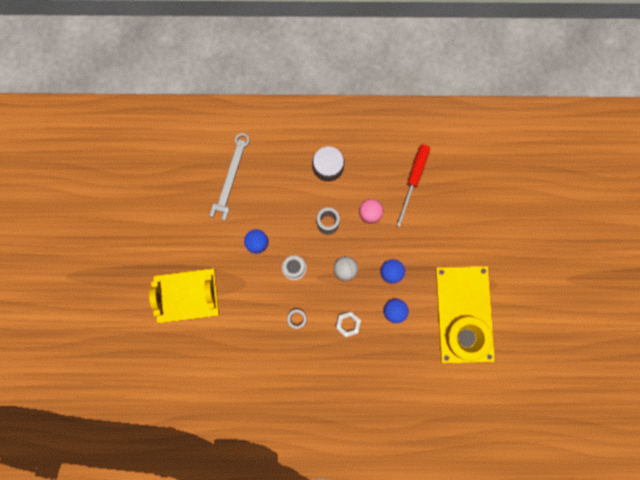

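View pics/scene0.png

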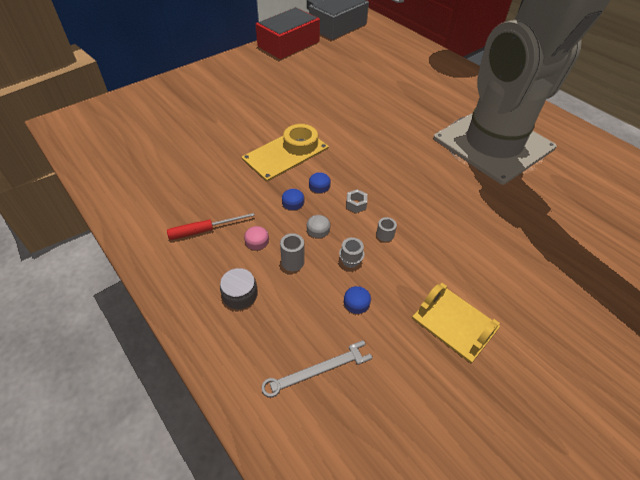

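```bash
cat > loc.py <<'E'
import cv2,numpy as np
from scipy.optimize import minimize
def ring(r,z,n=48,x=0,y=0,ph=0):
    t=np.arange(n)*2*np.pi/n+ph
    return np.c_[x+r*np.cos(t),y+r*np.sin(t),np.full(n,z)]
def cyl(r,z0,z1,**k): return np.r_[ring(r,z0,**k),ring(r,z1,**k)]
def box(a,b,z0,z1,x=0,y=0):
    return np.array([[x+i*a/2,y+j*b/2,z] for i in(-1,1) for j in(-1,1) for z in(z0,z1)])
def cheek(y0):
    t=np.linspace(0,np.pi,25)
    p=[[.035*np.cos(a),y0+s,.02+.035*np.sin(a)] for a in t for s in(-.006,.006)]
    return np.r_[np.array(p),box(.07,.012,.008,.02,0,y0)]
dome=np.vstack([cyl(.026,0,.018)]+[ring(.026*np.sqrt(1-(h/.011)**2),.018+h) for h in(.003,.006,.009,.0109)])
M={"hub":[box(.2,.11,0,.008),cyl(.045,.008,.038,x=-.05)],
"clevis":[box(.1,.13,0,.008),cheek(-.056),cheek(.056)],
"cone":[np.r_[ring(.018,0),ring(.026,.025)],cyl(.022,.025,.05)],
"spacer_short":[cyl(.02,0,.036)],"spacer_long":[cyl(.024,0,.066)],
"nut":[cyl(.023/np.cos(np.pi/6),0,.024,n=6,ph=np.pi/6)],"cap":[dome]}
S=4
def proj(cam,P):
    q=P@cam["view"][:3,:3].T+cam["view"][:3,3]
    return (q@cam["K"].T)[:,:2]/q[:,2:]
def w(model,p):
    c,s=np.cos(p[2]),np.sin(p[2]);R=np.array([[c,-s,0],[s,c,0],[0,0,1]])
    z=p[3] if len(p)>3 else 0
    return [m@R.T+[p[0],p[1],z] for m in model]
def sil(cam,model,p,roi):
    x0,y0,x1,y1=roi;im=np.zeros(((y1-y0)*S,(x1-x0)*S),np.uint8)
    for m in w(model,p):
        q=((proj(cam,m)-[x0,y0]+.5)*S*16).astype(np.int32)
        cv2.fillConvexPoly(im,cv2.convexHull(q.reshape(-1,1,2)),255,shift=4)
    return cv2.resize(im,(x1-x0,y1-y0),interpolation=cv2.INTER_AREA)/255.
def mask(cam,kind):
    h=cv2.cvtColor(cam["image"],cv2.COLOR_RGB2HSV)
    m=cv2.inRange(h,(22,150,60),(35,255,255)) if kind=="y" else cv2.inRange(h,(0,0,30),(179,80,255))
    m=cv2.morphologyEx(m,cv2.MORPH_CLOSE,np.ones((3,3),np.uint8))
    cs,_=cv2.findContours(m,cv2.RETR_EXTERNAL,cv2.CHAIN_APPROX_NONE)
    return m,cs
def objmask(cam,kind,model,p):
    m,cs=mask(cam,kind);c=proj(cam,np.vstack(w(model,p)))
    cen=c.mean(0)
    cs=[k for k in cs if cv2.contourArea(k)>30]
    k=min(cs,key=lambda k:abs(cv2.pointPolygonTest(k,tuple(map(float,cen)),True)) if cv2.pointPolygonTest(k,tuple(map(float,cen)),True)<0 else -1)
    o=np.zeros(m.shape,np.uint8);cv2.drawContours(o,[k],-1,255,-1)
    b=cv2.boundingRect(k);return o/255.,(max(b[0]-12,0),max(b[1]-12,0),min(b[0]+b[2]+12,640),min(b[1]+b[3]+12,480))
def fit(cams,name,p0,yaw=False,z=0,kind=None):
    model=M[name];kind=kind or("y" if name in("hub","clevis") else "g")
    D=[(c,)+objmask(c,kind,model,list(p0)+[z]) for c in cams]
    def cost(v):
        p=[p0[0]+v[0]/1e3,p0[1]+v[1]/1e3,p0[2]+(np.radians(v[2]) if yaw else 0),z];e=0
        for c,m,r in D:
            s=sil(c,model,p,r);t=m[r[1]:r[3],r[0]:r[2]]
            e+=1-np.minimum(s,t).sum()/np.maximum(s,t).sum()
        return e/len(D)
    n=3 if yaw else 2
    r=minimize(cost,np.zeros(n),method="Nelder-Mead",options=dict(initial_simplex=np.r_[np.zeros((1,n)),np.eye(n)*8],xatol=.05,fatol=1e-5,maxiter=300))
    v=r.x;return p0[0]+v[0]/1e3,p0[1]+v[1]/1e3,p0[2]+(np.radians(v[2]) if yaw else 0),r.fun
def unproj(cam,uv,z):
    d=cam["view"][:3,:3].T@np.linalg.solve(cam["K"],[uv[0],uv[1],1]);o=-cam["view"][:3,:3].T@cam["view"][:3,3]
    return o+d*(z-o[2])/d[2]
E
cat > m0.py <<'E'
from loc import *;import pickle
d=pickle.load(open("cams0.pkl","rb"))
g={"cone":(293,267,.05,0),"cap":(346,268,.02,0),"spacer_short":(297,318,.036,0),"nut":(348,324,.024,0),"spacer_long":(328,218,.06,0),"hub":(466,314,.008,-175*0-3.1),"clevis":(186,296,.02,0.05)}
for n,(u,v,z,a) in g.items():
    p=unproj(d["top"],(u,v),z)
    y=n in("hub","clevis","nut")
    p0=(p[0],p[1],a)
    for cs in(["top"],["scene"],["top","scene"]):
        r=fit([d[c] for c in cs],n,p0,y)
        print(n,cs,np.round([r[0]*1e3,r[1]*1e3,np.degrees(r[2]),r[3]],2))
E
python3 - <<'E'
E
sed -i 's/-175\*0-3.1/0.05/' m0.py; python3 m0.py
```

```text
cone ['top'] [5.608e+02 6.127e+01 0.000e+00 5.000e-02]
cone ['scene'] [5.5829e+02 5.9610e+01 0.0000e+00 4.0000e-02]
cone ['top', 'scene'] [5.5965e+02 6.0580e+01 0.0000e+00 7.0000e-02]
cap ['top'] [ 5.6135e+02 -4.8470e+01  0.0000e+00  1.0000e-01]
cap ['scene'] [ 5.5818e+02 -4.9900e+01  0.0000e+00  7.0000e-02]
cap ['top', 'scene'] [ 5.5957e+02 -4.8970e+01  0.0000e+00  1.0000e-01]
spacer_short ['top'] [4.5373e+02 5.3720e+01 0.0000e+00 6.0000e-02]
spacer_short ['scene'] [4.5187e+02 5.2040e+01 0.0000e+00 7.0000e-02]
spacer_short ['top', 'scene'] [4.5327e+02 5.3410e+01 0.0000e+00 9.0000e-02]
nut ['top'] [ 4.4367e+02 -5.3280e+01  1.6650e+01  5.0000e-02]
nut ['scene'] [ 4.411e+02 -5.556e+01  1.636e+01  5.000e-02]
nut ['top', 'scene'] [ 4.4303e+02 -5.3880e+01  1.6410e+01  8.0000e-02]
spacer_long ['top'] [ 6.5953e+02 -1.0370e+01  0.0000e+00  1.2000e-01]
spacer_long ['scene'] [ 6.5638e+02 -1.1160e+01  0.0000e+00  6.0000e-02]
spacer_long ['top', 'scene'] [ 6.5777e+02 -1.0210e+01  0.0000e+00  1.1000e-01]
hub ['top'] [ 4.6652e+02 -3.0151e+02  1.8500e+00  3.0000e-02]
hub ['scene'] [ 465.29 -303.76    2.86    1.  ]
hub ['top', 'scene'] [ 466.52 -301.51    1.85    0.51]
clevis ['top'] [5.0135e+02 2.9185e+02 7.4800e+00 3.0000e-02]
clevis ['scene'] [487.9  303.82  10.41   0.73]
clevis ['top', 'scene'] [5.0127e+02 2.9225e+02 7.4800e+00 4.0000e-01]
```

```bash
python3 -m creep '[[[14,-18.3,-1.8,0,0,-10,87],[14,-18.3,-1.8,0,0,-10,87],[14,-18.3,-1.8,0,0,-10,87],[14,-18.3,-1.8,0,0,-10,87],[14,-18.3,-1.8,0,0,-10,87],[14,-18.3,-1.8,0,0,-10,87],[14,-18.3,-1.8,0,0,-10,87],[14,-18.3,-1.8,0,0,-10,87],[14,-18.3,-1.8,0,0,-10,87],[14,-18.3,-1.8,0,0,-10,87],[14,-18.3,-1.8,0,0,-10,87],[14,-18.3,-1.8,0,0,-10,87]]]' 40
```

```text
time: 1.35
position: [0.5035, 0.1323, 0.358]
eef_rot: [0.594, 0.805, 0.0, 0.0]
wrist_force: [1.4, 0.8, 0.4]
opening: 0.0869
gripper_force: 0.0
```

```bash
cat > look.py <<'E'
import sys,pickle,time
from rig import bot
from loc import *
def pose():
    o=bot.get_obs();q=o["eef_rot"]
    return o["position"],np.degrees(2*np.arctan2(q[1],q[0]))-90
def snap(tag,name="wrist"):
    c=bot.read_camera(name);cv2.imwrite(f"pics/{tag}.png",c["image"][:,:,::-1]);pickle.dump(c,open(f"{tag}.pkl","wb"));return c
E
python3 -m creep '[[[1.87,-2.4,-0.27,0,0,0,87],[1.87,-2.4,-0.27,0,0,0,87],[1.87,-2.4,-0.27,0,0,0,87],[1.87,-2.4,-0.27,0,0,0,87],[1.87,-2.4,-0.27,0,0,0,87]]]'
python3 - <<'E'
from look import *
c=snap("w1");print(pose())
try: print(fit([c],"cone",(.5595,.0605,0)),fit([c],"cap",(.5595,-.049,0)))
except Exception as e: print(e)
E
```

```text
time: 1.85
position: [0.5584, 0.0633, 0.3498]
eef_rot: [0.593, 0.805, 0.0, -0.0]
wrist_force: [-0.5, 0.3, 1.1]
opening: 0.087
gripper_force: 0.0
(array([0.55837342, 0.06360448, 0.34987806]), np.float64(17.244975225443227))
(np.float64(0.5591316601114813), np.float64(0.06085807085142005), 0, np.float64(0.02609568505789861)) (np.float64(0.5596775550842286), np.float64(-0.051891473770141604), 0, np.float64(0.9678897322361597))
```

View pics/w1.png

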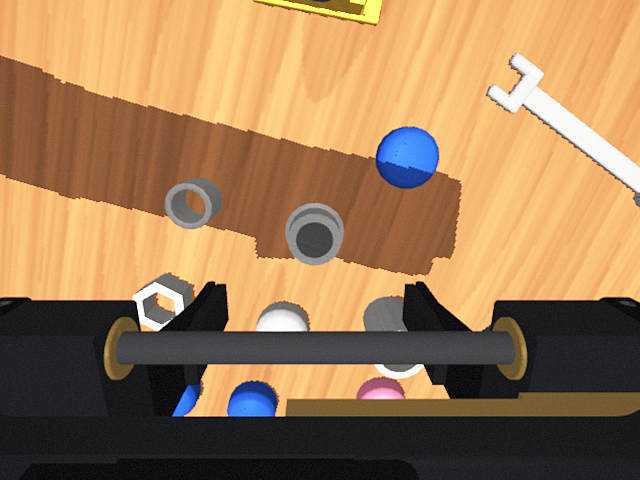

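```bash
python3 -m creep '[[[0,0,-3,0,0,0,87],[0,0,-3,0,0,0,87],[0,0,-3,0,0,0,87],[0,0,-3,0,0,0,87]]]'
python3 - <<'E'
from look import *
c=snap("w2");print(pose())
print(fit([c],"cone",(.5595,.0605,0)))
E
```

```text
time: 2.3
position: [0.5588, 0.063, 0.2609]
eef_rot: [0.593, 0.805, -0.0, -0.0]
wrist_force: [1.3, 0.0, 1.7]
opening: 0.0869
gripper_force: 0.0
(array([0.55941393, 0.06277899, 0.2619675 ]), np.float64(17.168109448644472))
(np.float64(0.5594504210650921), np.float64(0.06063524411618709), 0, np.float64(0.02129494811974897))
```

```bash
python3 -m creep '[[[0,-0.07,-1.55,0,0,0,87],[0,-0.07,-1.55,0,0,0,87],[0,-0.07,-1.55,0,0,0,87],[0,-0.07,-1.55,0,0,0,40],[0,-0.07,-1.55,0,0,0,40],[0,-0.07,-1.55,0,0,0,40],[0,-0.07,-1.55,0,0,0,40],[0,-0.07,-1.55,0,0,0,40],[0,-0.07,-1.55,0,0,0,40],[0,-0.07,-1.55,0,0,0,40]]]' 40
python3 -c "
from look import *
for i in range(3): print(pose())"
```

```text
time: 3.35
position: [0.5588, 0.06, 0.2134]
eef_rot: [0.594, 0.804, -0.0, -0.0]
wrist_force: [-0.6, -0.0, 0.9]
opening: 0.0429
gripper_force: 40.0
(array([0.55875828, 0.06003227, 0.21344732]), np.float64(17.117146381129714))
(array([0.55875828, 0.06003227, 0.21344732]), np.float64(17.117146381129714))
(array([0.55875828, 0.06003227, 0.21344732]), np.float64(17.117146381129714))
```

```bash
python3 -m creep '[[[0,0,1.5,0,0,0,40],[0,0,3.5,0,0,0,40],[0,0,4,0,0,0,40],[-4.8,-9.8,4,0,0,0,40],[-4.8,-9.8,4,0,0,0,40],[-4.8,-9.8,4,0,0,0,40],[-4.8,-9.8,4,0,0,0,40],[-4.8,-9.8,4,0,0,0,40],[-4.8,-9.8,4,0,0,0,40],[-4.8,-9.8,4,0,0,0,40],[-4.8,-9.8,4,0,0,0,40],[-4.8,-9.8,4,0,0,0,40]]]'
python3 - <<'E'
from look import *
c=snap("w3");print(pose())
print(fit([c],"hub",(.465,-.302,.032),True))
print(fit([c],"cone",(.415,-.234,0),False,z=.12))
E
```

```text
time: 4.55
position: [0.4145, -0.234, 0.3331]
eef_rot: [0.595, 0.804, 0.0, -0.0]
wrist_force: [0.7, 0.4, -3.1]
opening: 0.0428
gripper_force: 40.0
(array([ 0.41507109, -0.23316541,  0.33312525]), np.float64(17.149649160531922))
(np.float64(0.4658615044184902), np.float64(-0.30238255188937363), np.float64(0.03306225267171571), np.float64(0.7051378862476214))
(np.float64(0.4151563320457935), np.float64(-0.2335230068564415), 0, np.float64(0.8782736540058674))
```

View pics/w3.png

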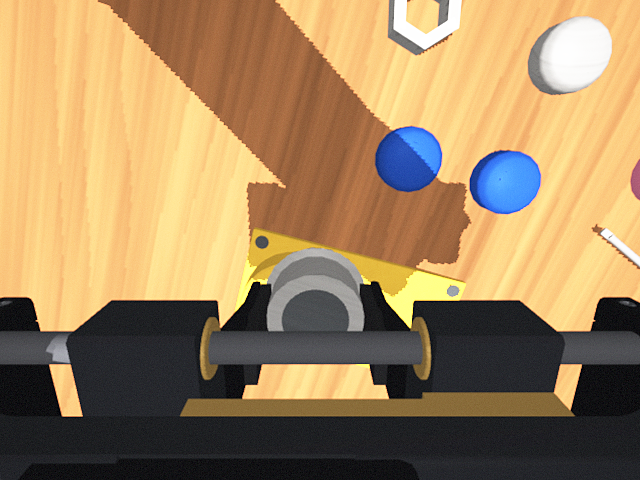

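```bash
python3 -m creep '[[[1.2,4,1,0,0,0,40],[1.2,4,1,0,0,0,40],[1.2,4,1,0,0,0,40],[1.2,4,1,0,0,0,40]]]'
python3 - <<'E'
from look import *
c=snap("w4");print(pose())
m,cs=mask(c,"y");cv2.imwrite("pics/w4m.png",m)
print(fit([c],"hub",(.465,-.302,.032),True))
t=snap("t4","top");print(fit([t],"cap",(.56,-.048,0)))
E
```

```text
time: 5.0
position: [0.4525, -0.1082, 0.364]
eef_rot: [0.59, 0.807, 0.001, 0.0]
wrist_force: [-0.5, 0.5, -4.6]
opening: 0.043
gripper_force: 40.0
(array([ 0.45174464, -0.11068197,  0.36357498]), np.float64(17.488415181181068))
(np.float64(0.465), np.float64(-0.302), np.float64(0.032), np.float64(0.9541595925297114))
(np.float64(0.5602380981445313), np.float64(-0.0492747802734375), 0, np.float64(0.9784992955144247))
```

View pics/w4.png

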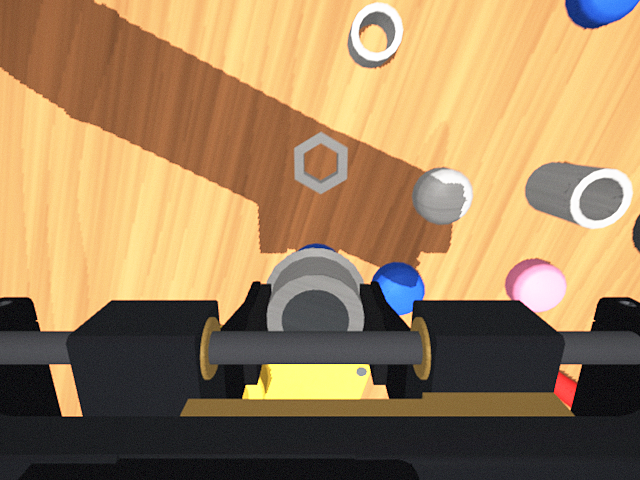

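```bash
python3 -m creep '[[[-1.2,-9.7,0,0,0,0,40],[-1.2,-9.7,0,0,0,0,40],[-1.2,-9.7,0,0,0,0,40],[-1.2,-9.7,0,0,0,0,40],[-1.2,-9.7,0,0,0,0,40],[-1.2,-9.7,0,0,0,0,40],[-1.2,-9.7,0,0,0,0,40],[-1.2,-9.7,0,0,0,0,40]]]'
python3 - <<'E'
from look import *
c=snap("w5");print(pose())
m,cs=mask(c,"y");cv2.imwrite("pics/w5m.png",m)
print(fit([c],"hub",(.465,-.302,.032),True))
c4=pickle.load(open("w4.pkl","rb"))
print(fit([c4],"nut",(.4415,-.054,.287),True),fit([c4],"spacer_short",(.4525,.053,0)))
E
```

```text
time: 5.9
position: [0.4137, -0.4063, 0.3627]
eef_rot: [0.595, 0.803, -0.001, -0.001]
wrist_force: [0.1, 0.7, -4.1]
opening: 0.0431
gripper_force: 40.0
(array([ 0.41458537, -0.40495433,  0.36283091]), np.float64(17.0678214712743))
(np.float64(0.4668912720683866), np.float64(-0.30074025792358483), np.float64(0.05068253172953682), np.float64(0.2779721402259814))
(np.float64(0.4415608541300561), np.float64(-0.05446328097965861), np.float64(0.3073493834713227), np.float64(0.01775068233152255)) (np.float64(0.45200168059451973), np.float64(0.05229280523845227), 0, np.float64(0.05108435355845553))
```

View pics/w5.png

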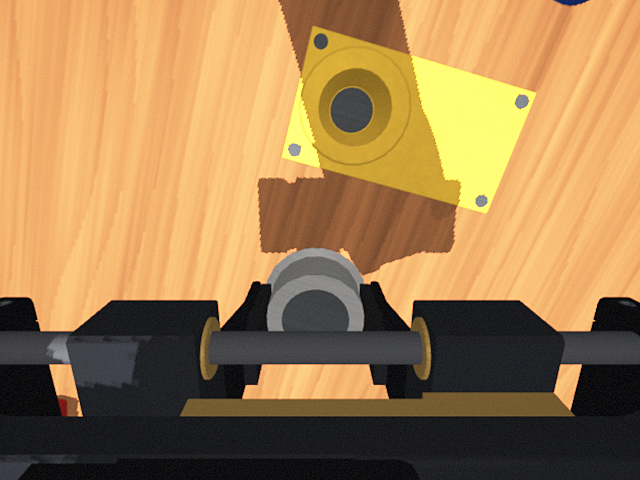

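```bash
sed -i 's/(22,150,60),(35,255,255)/(21,90,50),(40,255,255)/' loc.py
python3 - <<'E'
from loc import *;import pickle
d=pickle.load(open("cams0.pkl","rb"));c=pickle.load(open("w5.pkl","rb"))
h=cv2.cvtColor(c["image"],cv2.COLOR_RGB2HSV)
for p in[(470,100),(380,160),(340,60),(351,109),(350,200),(200,200)]: print(p,h[p[1],p[0]])
r=fit([c],"hub",(.465,-.302,.032),True);print(r, "bore",r[0]-.05*np.cos(r[2]),r[1]-.05*np.sin(r[2]))
roi=h[60:160,300:410];m=((roi[...,1]<90)&(roi[...,2]<110)).astype(np.uint8)
n,l,s,ce=cv2.connectedComponentsWithStats(m);i=1+s[1:,4].argmax();print(s[i],ce[i]+[300,60]);print(unproj(c,ce[i]+[300,60],.008))
for cs in(["top"],["scene"],["top","scene"]):
  for n,p in(("hub",(.465,-.302,.032)),("clevis",(.500,.292,.13))): print(cs,n,np.round(fit([d[k] for k in cs],n,p,True),4))
E
```

```text
(470, 100) [ 30 137 255]
(380, 160) [ 22 187 207]
(340, 60) [ 22 184 226]
(351, 109) [109  27  75]
(350, 200) [ 12 157 158]
(200, 200) [ 16 135 247]
(np.float64(0.46477203012521745), np.float64(-0.3012415685137948), np.float64(0.03540380634040994), np.float64(0.014191937954182388)) bore 0.41480336258984407 -0.30301138905252895
[  31   28   42   44 1457] [351.17913521 109.6108442 ]
[ 0.41510504 -0.30242761  0.008     ]
['top'] hub [ 0.4667 -0.3012  0.0346  0.0172]
['top'] clevis [0.5015 0.2921 0.1364 0.0231]
['scene'] hub [ 0.462  -0.3032  0.0372  0.1029]
['scene'] clevis [0.4999 0.2895 0.1594 0.0783]
['top', 'scene'] hub [ 0.4665 -0.3014  0.0334  0.0635]
['top', 'scene'] clevis [0.5011 0.2913 0.1357 0.0592]
```

```bash
python3 -m creep '[[[0,3.4,0,0,0,0,40],[0,3.4,0,0,0,0,40],[0,3.4,-2,0,0,0,40],[0,3.4,-3,0,0,0,40],[0,3.4,-3,0,0,0,40],[0,3.4,-3,0,0,0,40],[0,3.4,-3,0,0,0,40]]]'
python3 - <<'E'
from look import *
P=[]
for i in range(5):
    c=bot.read_camera("wrist");P.append(np.r_[pose()[0],pose()[1]])
print(np.mean(P,0),np.std(P,0)); snap("w6")
cv2.imwrite("pics/s6.png",snap("s6","scene")["image"][80:220,220:400,::-1].repeat(4,0).repeat(4,1))
E
```

```text
time: 6.65
position: [0.4155, -0.3036, 0.2755]
eef_rot: [0.594, 0.804, 0.0, 0.001]
wrist_force: [0.9, 0.1, -2.6]
opening: 0.0432
gripper_force: 40.0
[ 0.41525307 -0.30350446  0.27486706 17.09486527] [0.00014653 0.00014065 0.00040138 0.00452246]
```

View pics/w6.png

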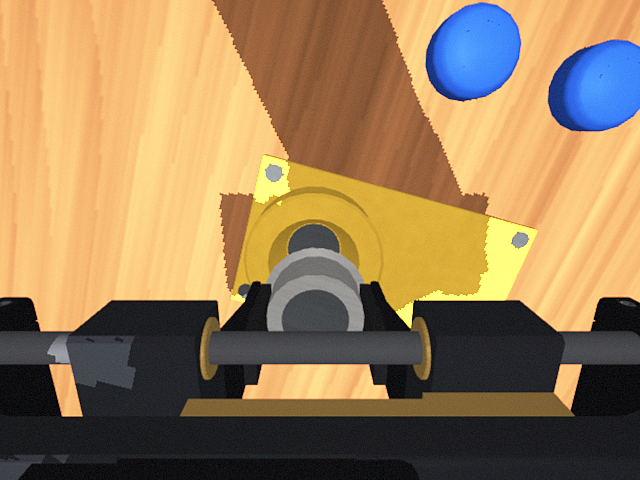

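```bash
python3 -m creep '[[[-0.01,0.01,-0.8,0,0,0,40],[-0.01,0.01,-1.2,0,0,0,40],[-0.01,0.01,-1.4,0,0,0,40],[-0.01,0.01,-1.5,0,0,0,40],[-0.01,0.01,-1.5,0,0,0,40],[-0.01,0.01,-1.5,0,0,0,40]]]'
```

```text
time: 7.6
position: [0.4147, -0.3028, 0.229]
eef_rot: [0.594, 0.804, 0.0, 0.0]
wrist_force: [0.1, -0.3, -3.3]
opening: 0.0432
gripper_force: 40.0
```

Free so far. Lower gently.

```bash
python3 -m creep '[[[0,0,-0.05,0,0,0,40],[0,0,-0.1,0,0,0,40],[0,0,-0.1,0,0,0,40]]]'; python3 -m creep '[[[0,0,-0.03,0,0,0,40],[0,0,-0.06,0,0,0,40],[0,0,-0.06,0,0,0,40]]]'
```

```text
time: 7.9
position: [0.4146, -0.3026, 0.2254]
eef_rot: [0.594, 0.805, 0.0, -0.0]
wrist_force: [-0.2, -0.7, -3.4]
opening: 0.0431
gripper_force: 40.0
time: 8.2
position: [0.4145, -0.3026, 0.2235]
eef_rot: [0.594, 0.804, 0.0, -0.0]
wrist_force: [-0.1, 0.3, -3.6]
opening: 0.043
gripper_force: 40.0
```

```bash
for i in 1 2; do python3 -m creep '[[[0,0,-0.02,0,0,0,40],[0,0,-0.03,0,0,0,40],[0,0,-0.03,0,0,0,40]]]' | egrep 'pos|wrist'; done
```

```text
position: [0.4146, -0.3026, 0.2227]
wrist_force: [-0.7, -0.1, -3.1]
position: [0.4146, -0.3028, 0.2219]
wrist_force: [-0.8, -0.6, -1.6]
```

```bash
for i in 1; do python3 -m creep '[[[0,0,-0.02,0,0,0,40],[0,0,-0.02,0,0,0,40],[0,0,-0.02,0,0,0,40]]]' | egrep 'pos|wrist'; done
```

```text
position: [0.4146, -0.3029, 0.2215]
wrist_force: [-1.4, -3.4, 1.7]
```

```bash
python3 -m creep '[[[0,-0.01,0,0,0,0,40],[0,-0.01,0,0,0,0,50],[0,-0.01,0,0,0,0,60],[0,-0.01,0,0,0,0,60],[0,-0.01,0,0,0,0,60],[0,-0.01,1,0,0,0,60],[0,-0.01,2,0,0,0,60],[0,-1.7,3.5,0,0,0,60],[0,-3.4,4,0,0,0,60],[0,-3.4,4,0,0,0,60],[0,-3.4,4,0,0,0,60],[0,-3.4,4,0,0,0,60]]]'
python3 - <<'E'
from look import *
c=snap("w7");print(pose())
cv2.imwrite("pics/w7c.png",cv2.resize(c["image"][:250,200:500,::-1],None,fx=2.4,fy=2.4))
r=fit([c],"hub",(.465,-.302,.032),True);print(r, "bore",r[0]-.05*np.cos(r[2]),r[1]-.05*np.sin(r[2]))
for z in(.008,.012,.016): print(fit([c],"cone",(.415,-.303,0),z=z))
E
```

```text
time: 10.3
position: [0.4144, -0.4045, 0.3408]
eef_rot: [0.594, 0.804, 0.0, -0.0]
wrist_force: [1.2, -0.4, 0.1]
opening: 0.0599
gripper_force: 0.0
(array([ 0.41471519, -0.40380989,  0.34055574]), np.float64(17.149321506432315))
(np.float64(0.4647125410628917), np.float64(-0.30153265058784817), np.float64(0.03337961486270215), np.float64(0.018752702849189617)) bore 0.4147403934438667 -0.30320132141888984
(np.float64(0.4152326818473084), np.float64(-0.30226814125302914), 0, np.float64(0.03165688219598117))
(np.float64(0.4146306439936161), np.float64(-0.3029653499573469), 0, np.float64(0.05735089833580198))
(np.float64(0.4142082471341091), np.float64(-0.30365682407016176), 0, np.float64(0.0827981183344253))
```

View pics/w7c.png

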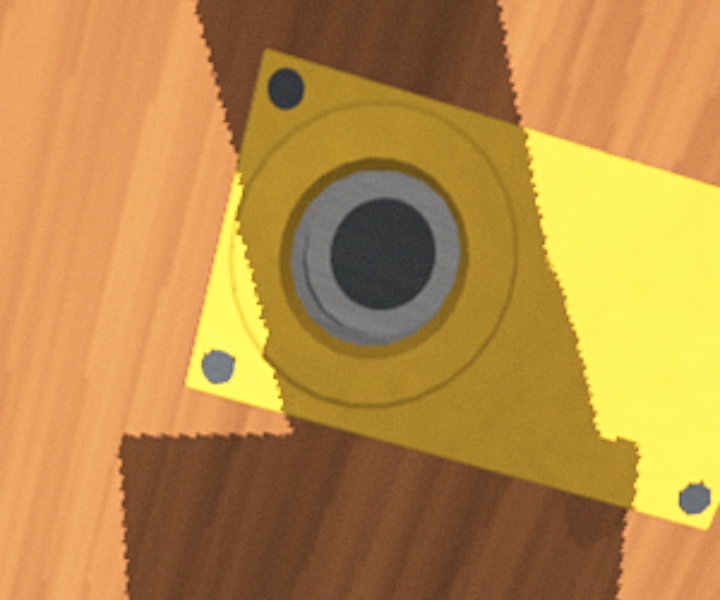

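```bash
python3 -m creep '[[[0,3.37,0,0,0,0,30],[0,3.37,0,0,0,0,30],[0,3.37,-1.5,0,0,0,30],[0,3.37,-2.6,0,0,0,30],[0,3.37,-3,0,0,0,30],[0,3.37,-3.15,0,0,0,30],[0,3.37,-3.15,0,0,0,30],[0,3.37,-3.15,0,0,0,30]]]'; for i in 1 2; do python3 -m creep '[[[0,0,-0.03,0,0,0,30],[0,0,-0.05,0,0,0,30],[0,0,-0.05,0,0,0,30]]]'|egrep 'pos|wrist_f'; done
```

```text
time: 11.15
position: [0.4148, -0.3042, 0.2478]
eef_rot: [0.594, 0.804, 0.0, 0.001]
wrist_force: [-0.6, 0.0, -0.5]
opening: 0.0303
gripper_force: 0.0
position: [0.4146, -0.3036, 0.2455]
wrist_force: [0.7, -0.7, 0.4]
position: [0.4145, -0.3035, 0.2437]
wrist_force: [-0.3, -0.1, -0.1]
```

```bash
for i in 1 2 3 4 ; do python3 -m creep '[[[0,0,-0.03,0,0,0,30],[0,0,-0.03,0,0,0,30],[0,0,-0.03,0,0,0,30]]]'|egrep 'pos|wrist_f'; done
```

```text
position: [0.4145, -0.3035, 0.2428]
wrist_force: [-0.1, 0.4, 0.7]
position: [0.4146, -0.3035, 0.2419]
wrist_force: [-0.8, -0.3, 0.3]
position: [0.4145, -0.3035, 0.241]
wrist_force: [-0.5, -0.2, -0.4]
position: [0.4146, -0.3037, 0.2407]
wrist_force: [-2.1, 1.9, 8.5]
```

```bash
python3 -m creep '[[[0,0,1.6,0,0,0,60],[0,0,3.3,0,0,0,87],[4.85,8.48,3.3,0,0,-12.8,87],[4.85,8.48,3.3,0,0,-12.8,87],[4.85,8.48,3.3,0,0,-12.8,87],[4.85,8.48,3.3,0,0,-12.8,87],[4.85,8.48,3.3,0,0,-12.8,87],[4.85,8.48,3.3,0,0,-12.8,87],[4.85,8.48,3.3,0,0,-12.8,87],[4.85,8.48,3.3,0,0,-12.8,87],[4.85,8.48,3.3,0,0,-12.8,87],[4.85,8.48,3.3,0,0,-12.8,87]]]'
python3 - <<'E'
from look import *
c=snap("w8");print(pose())
print(fit([c],"cap",(.56,-.049,0)))
m,_=mask(c,"g")
cv2.imwrite("pics/w8c.png",np.hstack([c["image"][100:340,160:480,::-1],cv2.merge([m[100:340,160:480]]*3)]))
E
```

```text
time: 14.15
position: [0.5601, -0.0489, 0.339]
eef_rot: [0.966, 0.259, -0.0, 0.0]
wrist_force: [0.4, 0.0, -0.4]
opening: 0.087
gripper_force: 0.0
(array([ 0.56009274, -0.04890057,  0.338975  ]), np.float64(-59.96175024624482))
(np.float64(0.5594855755900208), np.float64(-0.048720782427830275), 0, np.float64(0.049472054920612574))
```

View pics/w8c.png

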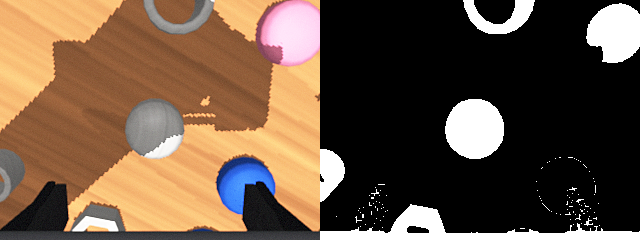

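```bash
python3 -m creep '[[[-0.02,0.01,-1.6,0,0,0,80],[-0.02,0.01,-3.2,0,0,0,80],[-0.02,0.01,-4.4,0,0,0,80],[-0.02,0.01,-5,0,0,0,80],[-0.02,0.01,-5.1,0,0,0,80],[-0.02,0.01,-5.1,0,0,0,80],[-0.02,0.01,-5.1,0,0,0,45],[-0.02,0.01,-5.1,0,0,0,45],[-0.02,0.01,-5.1,0,0,0,45],[-0.02,0.01,-5.1,0,0,0,45],[-0.02,0.01,-5.1,0,0,0,45],[-0.02,0.01,-5.1,0,0,0,45]]]' 25
```

```text
time: 15.4
position: [0.5596, -0.0487, 0.1865]
eef_rot: [0.965, 0.262, 0.0, -0.0]
wrist_force: [-0.6, 0.8, 5.1]
opening: 0.0511
gripper_force: 25.0
```

```bash
python3 -m creep '[[[0,0,1.5,0,0,0,45],[0,0,3,0,0,0,45],[-1.5,-8.37,3,0,0,0,45],[-1.5,-8.37,3,0,0,0,45],[-1.5,-8.37,3,0,0,0,45],[-1.5,-8.37,3,0,0,0,45],[-1.5,-8.37,3,0,0,0,45],[-1.5,-8.37,3,0,0,0,45],[-1.5,-8.37,3,0,0,0,45],[-1.5,-8.37,1.5,0,0,0,45],[-1.5,-8.37,0.6,0,0,0,45],[-1.5,-8.37,0.6,0,0,0,45]]]'; python3 -m creep '[[[0,0,-0.1,0,0,0,45],[0,0,-0.1,0,0,0,45]]]'
```

```text
time: 16.6
position: [0.5141, -0.2971, 0.2006]
eef_rot: [0.965, 0.263, -0.002, -0.002]
wrist_force: [-0.2, 0.2, -0.8]
opening: 0.0508
gripper_force: 25.0
time: 16.8
position: [0.5152, -0.2996, 0.2024]
eef_rot: [0.965, 0.262, 0.001, 0.0]
wrist_force: [0.3, 0.7, -0.9]
opening: 0.0511
gripper_force: 25.0
```

```bash
python3 -m creep '[[[-0.01,0,-0.1,0,0,0,45],[-0.01,0,-0.2,0,0,0,45],[-0.01,0,-0.2,0,0,0,45]]]'|egrep 'pos|wrist_f';  for i in 1 2; do python3 -m creep '[[[0,0,-0.03,0,0,0,45],[0,0,-0.03,0,0,0,45]]]'|egrep 'pos|wrist_f'; done
```

```text
position: [0.5142, -0.2998, 0.1952]
wrist_force: [0.4, 1.0, -1.0]
position: [0.5142, -0.3, 0.1945]
wrist_force: [0.3, -0.2, 2.3]
position: [0.5142, -0.3001, 0.1944]
wrist_force: [-4.3, 3.9, 13.6]
```

```bash
python3 -m creep '[[[0,0,0.04,0,0,0,45],[0,0,0.04,0,0,0,55],[0,0,0.04,0,0,0,66],[0,0,0.04,0,0,0,66],[0,0,0.04,0,0,0,66],[0,0,0.04,0,0,0,66],[0,0,1.5,0,0,0,66],[0,0,3,0,0,0,66],[0,0,4.85,0,0,0,80]]]'
python3 -m creep '[[[-2.07,11.74,0,0,0,11.3,80],[-2.07,11.74,0,0,0,11.3,80],[-2.07,11.74,0,0,0,11.3,80],[-2.07,11.74,0,0,0,11.3,80],[-2.07,11.74,0,0,0,11.3,80],[-2.07,11.74,0,0,0,11.3,80],[-2.07,11.74,0,0,0,11.3,80],[-2.07,11.74,0,0,0,11.3,80],[-2.07,11.74,0,0,0,11.3,80],[-2.07,11.74,0,0,0,11.3,80],[-2.07,11.74,0,0,0,11.3,80]]]'
python3 - <<'E'
from look import *
c=snap("w9");print(pose())
print(fit([c],"spacer_short",(.452,.0525,0)))
m,_=mask(c,"g")
t=snap("t9","top");print(fit([t],"cap",(.515,-.3,0),z=.008),fit([t],"hub",(.465,-.302,.035),True))
cv2.imwrite("pics/w9c.png",np.vstack([np.hstack([c["image"][100:340,160:480,::-1],cv2.merge([m[100:340,160:480]]*3)]),cv2.resize(t["image"][250:370,380:540,::-1],(640,480))[:330]]))
E
```

```text
time: 18.4
position: [0.5137, -0.2997, 0.3343]
eef_rot: [0.965, 0.261, -0.001, -0.0]
wrist_force: [1.5, -0.3, 0.9]
opening: 0.0692
gripper_force: 0.0
time: 19.5
position: [0.4523, 0.0508, 0.3333]
eef_rot: [0.657, 0.754, -0.0, 0.0]
wrist_force: [-0.1, 0.2, -0.3]
opening: 0.08
gripper_force: 0.0
(array([0.4523182 , 0.05088777, 0.33334439]), np.float64(7.830061240396063))
(np.float64(0.45197286078453547), np.float64(0.05345365654133093), 0, np.float64(0.05557006129877318))
(np.float64(0.5165385427474976), np.float64(-0.2994396839141846), 0, np.float64(0.18475672242830132)) (np.float64(0.46656584529693423), np.float64(-0.30132691949112755), np.float64(0.03238770206726552), np.float64(0.01756296392499279))
```

View pics/w9c.png

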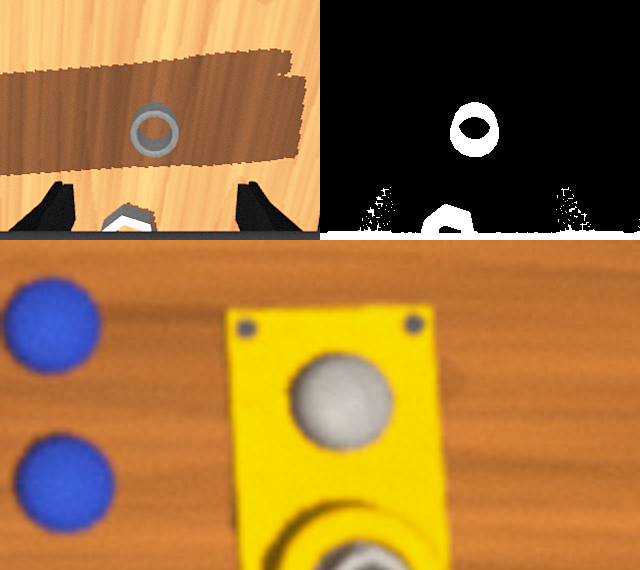

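```bash
python3 -m creep '[[[0,0.065,-1.6,0,0,0,70],[0,0.065,-3.2,0,0,0,70],[0,0.065,-4.4,0,0,0,70],[0,0.065,-4.8,0,0,0,70],[0,0.065,-4.9,0,0,0,70],[0,0.065,-4.9,0,0,0,70],[0,0.065,-4.9,0,0,0,35],[0,0.065,-4.9,0,0,0,35],[0,0.065,-4.9,0,0,0,35],[0,0.065,-4.9,0,0,0,35],[0,0.065,-4.9,0,0,0,35],[0,0.065,-4.9,0,0,0,35]]]' 35
```

```text
time: 20.8
position: [0.4521, 0.0543, 0.1866]
eef_rot: [0.655, 0.755, 0.0, -0.0]
wrist_force: [-2.0, -0.4, 6.3]
opening: 0.0395
gripper_force: 35.0
```

```bash
python3 -m creep '[[[0,0,1.6,0,0,0,35],[0,0,3.2,0,0,0,35],[1.7,4.4,5.8,0,0,0,35],[1.7,4.4,5.8,0,0,0,35],[1.7,4.4,5.8,0,0,0,35],[1.7,4.4,5.8,0,0,0,35],[1.7,4.4,5.8,0,0,0,35],[1.7,4.4,5.8,0,0,0,35],[1.7,4.4,5.8,0,0,0,35]]]'
python3 - <<'E'
from look import *
c=snap("w10");print(pose())
print(fit([c],"clevis",(.5,.2915,.136),True))
h=cv2.cvtColor(c["image"],cv2.COLOR_RGB2HSV)
m,_=mask(c,"y");im=c["image"][:,:,::-1].copy();im[m>0]=im[m>0]//2
cv2.imwrite("pics/w10c.png",im)
E
```

```text
time: 21.7
position: [0.5027, 0.1843, 0.3594]
eef_rot: [0.656, 0.755, -0.001, -0.0]
wrist_force: [0.6, -1.0, -1.2]
opening: 0.0394
gripper_force: 35.0
(array([0.5027633 , 0.18452179, 0.3595908 ]), np.float64(7.99077227966184))
(np.float64(0.4996131647653819), np.float64(0.2917063718206864), np.float64(0.13269053049636523), np.float64(0.023449902100684983))
```

View pics/w10c.png

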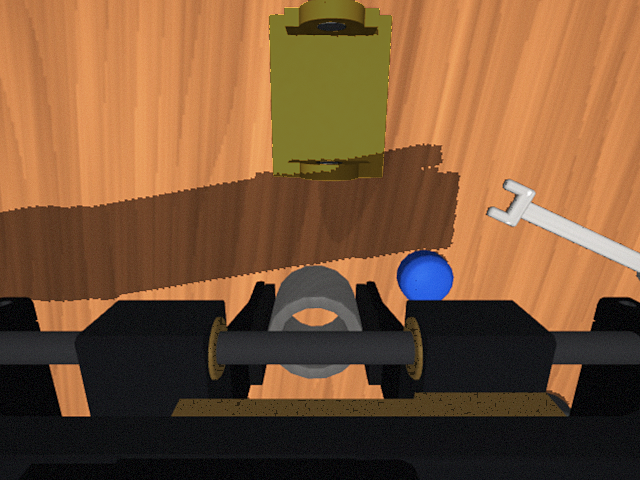

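```bash
python3 -m creep '[[[-0.1,3.58,0,0,0,0,35],[-0.1,3.58,0,0,0,0,35],[-0.1,3.58,-0.5,0,0,0,35],[-0.1,3.58,-2,0,0,0,35],[-0.1,3.58,-3.5,0,0,0,35],[-0.1,3.58,-4.5,0,0,0,35],[-0.1,3.58,-5,0,0,0,35],[-0.1,3.58,-5,0,0,0,35],[-0.1,3.58,-5,0,0,0,35]]]'
```

```text
time: 22.65
position: [0.5007, 0.2934, 0.2116]
eef_rot: [0.656, 0.755, 0.001, 0.0]
wrist_force: [0.8, 0.7, -1.2]
opening: 0.0395
gripper_force: 35.0
```

```bash
python3 -m creep '[[[-0.02,-0.04,-0.2,0,0,0,35],[-0.02,-0.04,-0.4,0,0,0,35],[-0.02,-0.04,-0.45,0,0,0,35],[-0.02,-0.04,-0.45,0,0,0,35]]]'|egrep 'pos|wrist_f';  for i in 1 2 ; do python3 -m creep '[[[0,0,-0.04,0,0,0,35],[0,0,-0.04,0,0,0,35]]]'|egrep 'pos|wrist_f'; done
```

```text
position: [0.4994, 0.2925, 0.1968]
wrist_force: [-1.0, -0.3, -1.0]
position: [0.4995, 0.2925, 0.1957]
wrist_force: [0.9, -0.1, -1.6]
position: [0.4996, 0.2925, 0.1947]
wrist_force: [-1.0, -0.5, 1.3]
```

```bash
python3 -m creep '[[[0,0,-0.01,0,0,0,45],[0,0,-0.01,0,0,0,56],[0,0,-0.01,0,0,0,56],[0,0,-0.01,0,0,0,56],[0,0,-0.01,0,0,0,56],[0,0,1.6,0,0,0,56],[0,0,3.2,0,0,0,56],[0,-2,5,0,0,0,80],[0,-3.5,5,0,0,0,80],[0,-3.5,5,0,0,0,80],[0,-3.5,5,0,0,0,80]]]'
python3 - <<'E'
from look import *
c=snap("w11");print(pose())
p=fit([c],"clevis",(.5,.2915,.136),True);print(p)
h=cv2.cvtColor(c["image"],cv2.COLOR_RGB2HSV)
s=fit([c],"spacer_short",(.5,.292,0),z=.008);print(s)
cv2.imwrite("pics/w11c.png",cv2.resize(c["image"][:220,200:460,::-1],None,fx=2.5,fy=2.5))
E
```

```text
time: 24.55
position: [0.5001, 0.1839, 0.3456]
eef_rot: [0.657, 0.754, 0.001, 0.0]
wrist_force: [-0.8, 0.3, 0.4]
opening: 0.077
gripper_force: 0.0
(array([0.49960288, 0.18635772, 0.34483095]), np.float64(7.989003389574151))
(np.float64(0.4993196716617323), np.float64(0.2926374975863026), np.float64(0.13181230573020442), np.float64(0.01744378371851607))
(np.float64(0.500315134048462), np.float64(0.2912921028137207), 0, np.float64(0.07134927858432416))
```

View pics/w11c.png

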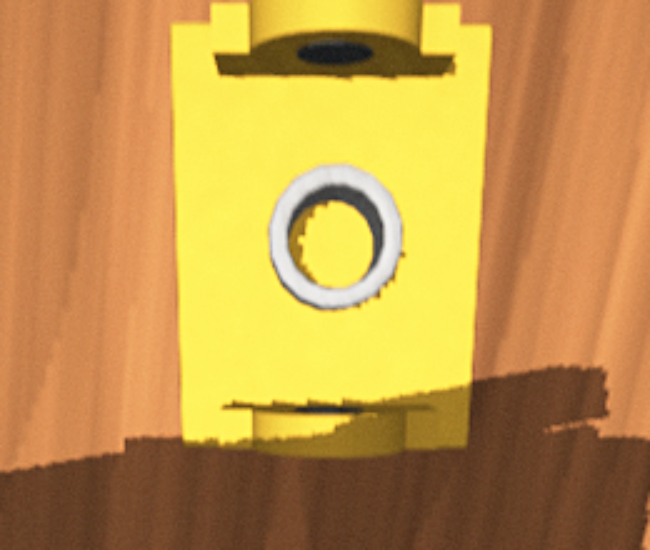

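```bash
python3 -m creep '[[[-1.93,-8.03,0,0,0,1.5,80],[-1.93,-8.03,0,0,0,1.5,80],[-1.93,-8.03,0,0,0,1.5,80],[-1.93,-8.03,0,0,0,1.5,80],[-1.93,-8.03,0,0,0,1.5,80],[-1.93,-8.03,0,0,0,1.5,80],[-1.93,-8.03,0,0,0,1.5,80],[-1.93,-8.03,0,0,0,1.5,80]]]'|grep pos
python3 - <<'E'
from look import *
c=snap("w12");print(pose())
p=fit([c],"nut",(.4415,-.0545,.3),True);print(p,np.degrees(p[2]))
E
```

```text
position: [0.442, -0.0516, 0.3443]
(array([ 0.44200699, -0.05158571,  0.34430964]), np.float64(17.281329011679105))
(np.float64(0.4420114077977944), np.float64(-0.0537138306402339), np.float64(0.31020203477612696), np.float64(0.01909641973213827)) 17.773267389042466
```

```bash
python3 -m creep '[[[0,0,-1.6,0,0,0.07,70],[0,0,-3.2,0,0,0.07,70],[0,0,-4.2,0,0,0.07,70]]]'|grep pos;  python3 -c "
from look import *
P=[]
for i in range(4):
    bot.read_camera('wrist');P.append(pose()[0])
print(np.mean(P,0))"
```

```text
position: [0.441, -0.052, 0.2156]
[ 0.44073031 -0.05237249  0.21590027]
```

```bash
python3 -m creep '[[[0.035,-0.055,-0.7,0,0,0,70],[0.035,-0.055,-1,0,0,0,70],[0.035,-0.055,-1,0,0,0,70],[0.035,-0.055,-1,0,0,0,40],[0.035,-0.055,-1,0,0,0,40],[0.035,-0.055,-1,0,0,0,40],[0.035,-0.055,-1,0,0,0,40],[0.035,-0.055,-1,0,0,0,40],[0.035,-0.055,-1,0,0,0,40]]]' 35; python3 -c "
from look import *
P=[]
for i in range(4):
    bot.read_camera('wrist');P.append(pose()[0])
print(np.mean(P,0))"
```

```text
time: 26.85
position: [0.4427, -0.0551, 0.1888]
eef_rot: [0.591, 0.807, 0.0, -0.0]
wrist_force: [-1.7, 1.1, 7.4]
opening: 0.0458
gripper_force: 35.0
[ 0.4426829  -0.05507848  0.18876806]
```

```bash
python3 -m creep '[[[0,0,1.6,0,0,0,40],[0,0,3.2,0,0,0,40],[1.91,8.2,5.2,0,0,-1.6,40],[1.91,8.2,5.2,0,0,-1.6,40],[1.91,8.2,5.2,0,0,-1.6,40],[1.91,8.2,5.2,0,0,-1.6,40],[1.91,8.2,5.2,0,0,-1.6,40],[1.91,8.2,5.2,0,0,-1.6,40],[1.91,8.2,5.2,0,0,-1.6,40],[1.91,8.2,5.2,0,0,-1.6,40],[1.91,8.2,5.2,0,0,-1.6,40]]]'
python3 - <<'E'
from look import *
P=[]
for i in range(3):
    bot.read_camera('wrist');P.append(pose()[0])
print(np.mean(P,0))
c=snap("w13");print(pose())
print(fit([c],"clevis",(.5,.2915,.136),True),fit([c],"spacer_short",(.5,.292,0),z=.008))
h=c["image"]
cv2.imwrite("pics/w13c.png",cv2.resize(h[:400,180:450,::-1],None,fx=1.5,fy=1.5))
E
```

```text
time: 28.15
position: [0.4998, 0.1891, 0.3441]
eef_rot: [0.657, 0.754, -0.0, -0.0]
wrist_force: [-0.3, -0.7, -1.9]
opening: 0.0456
gripper_force: 35.0
[0.49986459 0.18941295 0.3442915 ]
(array([0.49988806, 0.18996155, 0.34442054]), np.float64(7.865607723286246))
(np.float64(0.4997048504787575), np.float64(0.29125331667116866), np.float64(0.13111516612267546), np.float64(0.024493801459976816)) (np.float64(0.5003324898691499), np.float64(0.29075370182108595), 0, np.float64(0.062329813932439304))
```

View pics/w13c.png

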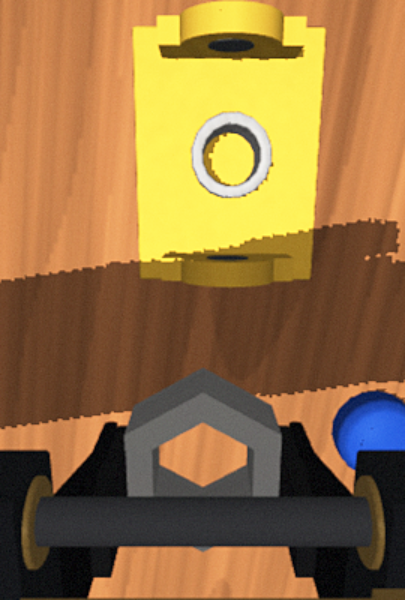

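Run:
```python
from loc import *;import pickle
c=pickle.load(open("w13.pkl","rb"));a=np.radians(97.9);n=np.array([np.cos(a),np.sin(a)])
for uv,z in(((314.4,260.9),.180),((314.4,245),.156)): print(unproj(c,uv,z)[:2]-.02656*n-[.4999,.1899])
# bore inner corner far/near check, top
print(unproj(c,(314.7,281.3),.180)[:2]-[.4999,.1899])
```

```text
[0.00034735 0.00162043]
[0.00035773 0.00112701]
[-0.0019096   0.01868902]
```

```bash
python3 -m creep '[[[0,3.34,0,0,0,0,40],[0,3.34,0,0,0,0,40],[0,3.34,-0.5,0,0,0,40],[0,3.34,-2,0,0,0,40],[0,3.34,-3,0,0,0,40],[0,3.34,-3.4,0,0,0,40],[0,3.34,-3.4,0,0,0,40],[0,3.34,-3.4,0,0,0,40]]]'|egrep 'pos|wrist_f'
python3 - <<'E'
from look import *
P=[]
for i in range(4):
    bot.read_camera('wrist');P.append(pose()[0])
print(np.mean(P,0))
E
```

```text
position: [0.5005, 0.291, 0.2438]
wrist_force: [-0.2, -0.4, -1.6]
[0.50053852 0.2912534  0.24409192]
```

```bash
python3 -m creep '[[[-0.01,-0.04,-0.1,0,0,0,40],[-0.01,-0.04,-0.28,0,0,0,40],[-0.01,-0.04,-0.28,0,0,0,40],[-0.01,-0.04,-0.28,0,0,0,40]]]'|egrep 'pos|wrist_f';  for i in 1 2 3; do python3 -m creep '[[[0,0,-0.03,0,0,0,40],[0,0,-0.03,0,0,0,40]]]'|egrep 'pos|wrist_f'; done
```

```text
position: [0.4995, 0.2898, 0.2338]
wrist_force: [-0.6, 0.2, -2.7]
position: [0.4996, 0.2899, 0.2331]
wrist_force: [-0.0, 0.6, -2.4]
position: [0.4998, 0.2899, 0.2329]
wrist_force: [-2.5, -1.6, 5.5]
position: [0.4999, 0.2898, 0.2328]
wrist_force: [-6.5, -3.1, 15.7]
```

Contact. Ease up, release, retreat and look.

```bash
python3 -m creep '[[[0,0,0.04,0,0,0,40],[0,0,0.04,0,0,0,50],[0,0,0.04,0,0,0,62],[0,0,0.04,0,0,0,62],[0,0,0.04,0,0,0,62],[0,0,0.04,0,0,0,62],[0,0,1.5,0,0,0,62],[0,0,3,0,0,0,62],[0,-2,4,0,0,0,62],[0,-3.6,4,0,0,0,62],[0,-3.6,4,0,0,0,62],[0,-3.6,4,0,0,0,62]]]'
python3 - <<'E'
from look import *
c=snap("w14")
print(fit([c],"clevis",(.5,.2915,.136),True))
print("nut",fit([c],"nut",(.5,.2915,.136),True,z=.044))
t=snap("t14","top");print(fit([t],"nut",(.5,.2915,.136),True,z=.044),fit([t],"clevis",(.5,.2915,.136),True))
a=cv2.resize(c["image"][:220,200:460,::-1],None,fx=2,fy=2)
cv2.imwrite("pics/w14c.png",a)
E
```

```text
time: 31.55
position: [0.5, 0.1791, 0.3519]
eef_rot: [0.658, 0.753, 0.001, -0.0]
wrist_force: [-0.2, 0.5, -0.8]
opening: 0.0614
gripper_force: 0.0
(np.float64(0.49941966588078784), np.float64(0.29252937859718964), np.float64(0.13262204532005772), np.float64(0.014262312796123222))
nut (np.float64(0.500264903554336), np.float64(0.291909855880305), np.float64(0.14674978842044972), np.float64(0.019808575229865122))
(np.float64(0.4195927070422789), np.float64(0.3655428632599511), np.float64(0.5797994738803571), np.float64(0.977638637860017)) (np.float64(0.5), np.float64(0.2915), np.float64(0.136), np.float64(1.0))
```

View pics/w14c.png

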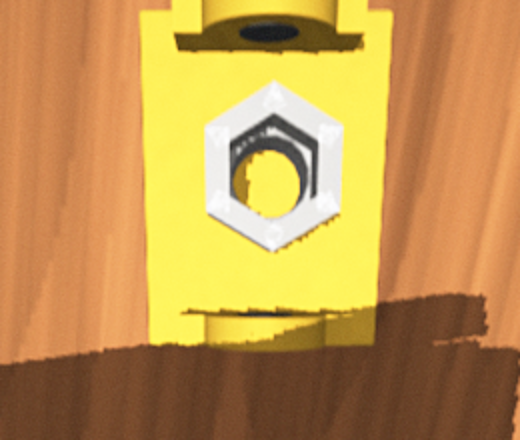

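```bash
python3 -c "
from rig import bot
print(bot.hand_in())"
```

```text
the job is handed in; nothing more can be done
None
```

I handed the job in at about 32 s of robot time: the cone is home in the hub, the cap is on the plate's bare end, and the short spacer is in the fork bracket with the nut flat on top, the spacer, nut and cap all within about 2 mm of centre; everything is released, and the robot did not touch the longer spacer, wrench, screwdriver or tin.

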